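# Find the foot whose glue has failed and show its tenon to the camera

### The arm

A 6-joint arm with a two-finger parallel gripper is mounted at the origin on a cart in front of the work surface, level with it; the furniture and walls round the work are solid. World frame = base frame: x ahead of the robot, y to its left, z up, the work surface at z = 0. Lengths are in m, angles in degrees, forces in N, time in s.
With the tool pointing down it reaches from about 0.225 to 0.875 m from the base axis. Payload 3.4 kg.
Tool frame: the origin (TCP) lies on the front face of the gripper's body, between the roots of the fingers; the fingertips stand 73 mm ahead of it and the grasp point (between the pads) lies 54 mm ahead of it; z points along the fingers, y is the line along which they close (so a half turn about z gives the same grasp; the last joint's range is limited). The gripper opens to 85 mm and grips with 20 to 120 N. Pads are 22 mm wide; open, the fingers measure 114 mm over their backs; the gripper's body (76 mm by 85 mm) begins 54 mm behind the grasp point. The pads swing forward as they close: fully open they stand 13 mm farther back than shut.
Start: joints at [-81.131, 15.808, 86.224, -0, 77.962, -6.933], TCP at [0.157, -0.553, 0.304] pointing down, gripper open.
Joint ranges: [-165.64, 165.64], [-43.16, 119.46], [12.63, 154.43], [-67.54, 247.53], [6.08, 155.33], [-154.97, 154.97]. Speed limits (degrees/s): [147.25, 147.25, 180, 180, 180, 180].

### API

Orientations are given as [roll, pitch, yaw] about the fixed x, y, z axes, in that order (R = Rz(yaw) Ry(pitch) Rx(roll)).
In Python, from station import * gives the robot as it stands. The module is installed in compiled form; this text tells all that it offers.
- The arm moves only by the tool jog_arm, never from a script. Its argument "steps" is one flat list of numbers, 6 for each row, row after row: the shift along the tool's x, y, z in fractions of the full range, 1 being 0.8 m, then the turn, a rotation vector about the tool's x, y, z in fractions of the full range, 1 being 180 degrees. A call has 1 to 20 rows; each row is the pose to reach, as a shift and turn from the pose commanded when the call began, along the tool's axes at that moment; what a row does not reach only later rows make up. A row lasts 1/8 s, in which the tool goes at most 62.5 mm and 10.7 degrees, less where a joint would pass 70% of its speed; a pose out of reach is approached as far as the arm can. A call with a gripper value outside its range is refused whole. "jaw" is the finger opening in m, from 0 to 0.0854, set as the call begins (left out, the last holds). The fingers move at their own pace and stop on an object; "squeeze" is the grip in N (left out, the last holds). Time passes only in rows, so rows that repeat a pose let the fingers close. It gives the time, the measured TCP pose, the force, the opening and the grip force at its end, in the units of the state.
- sense(): the state, without advancing time (a new reading comes with each control period).
- capture(name): name is "scene" or "top"; returns the picture (384x512x3 uint8, red, green, blue); there is no depth.
- camera_params(name): a dict with "mtx" (3x3 intrinsics, pixels), "R" (3x3) and "t" (3): a world point X has camera coordinates R X + t. Camera axes: x right, y down, z forward; pixel columns grow to the right and rows downward; lengths in m; the calibration is good to about 2 mm. A picture is of the moment at which its call begins. camera_params takes no time and is no camera call.
- job_done(): hands the job in; it is judged then, once.
The state is a dict: "time_s": time; "qpos": joint angles; "qd": joint speeds; "joint_efforts": joint torques, N m; "tool_pos": TCP position; "tool_rot": TCP orientation; "ft_force": force on the tool from outside, world axes, zero at the start; "ft_torque": the same for the moment, N m; "grip_width": finger opening in m; "grip_force": force on a finger pad.
Only numpy, scipy, OpenCV 4.12 (cv2) and the standard library are available. Lean on these libraries where they do the work, as an engineer would, in place of code of your own. Each camera call takes 0.05 s, during which the arm holds its last target. There are 200 camera calls.

### The job

The glue has failed under one, or at most two, of the three turned feet still standing in the upturned clock-case base: try them one after another with a gentle straight pull, without straining a foot that holds. Draw a loose one out and show its tenon to the inspection camera: hold it in the air with the end of the tenon about 100 mm in front of the lens, centred on the lens axis and facing the lens squarely. Finish while still holding it there, with the other feet left in their sockets and the camera and everything else on the bench left alone.

Things in the scene. Friction and masses are not known exactly. Their poses are not given: they have to be found in the camera images.
- foot_1: turned mahogany foot, upside down in socket 1: a disc 40 mm across and 22 mm high rests on the board, above it a stem 24 mm across and 30 mm high (grip the stem; top 52 mm above the board), below it a pale grooved tenon, 16 mm across, 20 mm long, in the socket. 50 to 100 g. Origin: centre of the disc's underside; z along its axis from tenon to stem
- foot_2: turned mahogany foot, upside down in socket 2: a disc 40 mm across and 22 mm high rests on the board, above it a stem 24 mm across and 30 mm high (grip the stem; top 52 mm above the board), below it a pale grooved tenon, 16 mm across, 20 mm long, in the socket. 50 to 100 g. Origin: centre of the disc's underside; z along its axis from tenon to stem
- foot_3: turned mahogany foot, upside down in socket 3: a disc 40 mm across and 22 mm high rests on the board, above it a stem 24 mm across and 30 mm high (grip the stem; top 52 mm above the board), below it a pale grooved tenon, 16 mm across, 20 mm long, in the socket. 50 to 100 g. Origin: centre of the disc's underside; z along its axis from tenon to stem
- tenon_1 (a point): centre of the free end of foot 1's tenon, 20 mm below the foot's origin on its axis; same axes as the foot
- tenon_2 (a point): centre of the free end of foot 2's tenon, 20 mm below the foot's origin on its axis; same axes as the foot
- tenon_3 (a point): centre of the free end of foot 3's tenon, 20 mm below the foot's origin on its axis; same axes as the foot
- base: the work: square clock-case base of dark wood, bottom up, fixed on the bench, 176 x 176 mm (192 over its moulded edge), 28 mm high, four 18 mm sockets 106 mm apart in a square, one empty. Origin: centre of its underside; z up. A loose foot comes straight up with hardly more force than its weight; a glued one has 1 to 2 mm of play, then holds
- socket_1 (a point): mouth of socket 1, in which foot 1 stands: its centre, level with the board's upper face; same axes as the base
- socket_2 (a point): mouth of socket 2, in which foot 2 stands: its centre, level with the board's upper face; same axes as the base
- socket_3 (a point): mouth of socket 3, in which foot 3 stands: its centre, level with the board's upper face; same axes as the base
- camera_stand: inspection camera in a yoke on a round steel foot 88 mm across, fixed on the bench, about 110 mm high: grey head, black lens barrel, white ring light; it looks up and towards the robot. Origin: centre of its foot's underside; the head leans towards its own -x. Behind it a large dark panel leans at the left, off the bench: draw the arm in before swinging to the front
- lens (a point): centre of the front glass of the inspection camera's lens; z is the optical axis, pointing out of the lens to where the part is to be shown (up and leaning 20 to 35 degrees from vertical); x and y lie across the picture
- spare_foot: bystander: the fourth foot, already out, same size, standing on its stem end with the tenon up, 72 mm high in all. Origin: centre of its underside
- try_square: bystander: try square lying flat, rosewood stock and steel blade, 100 x 168 x 12 mm. Origin: centre of its underside
- chisel: bystander: bevel-edge chisel on the pine board at the back, with a beech handle, 246 mm long, 33 x 23 mm. Origin: centre of its underside
- glue_gauge: bystander: white plastic depth gauge standing on its foot, 37 x 54 x 75 mm. Origin: centre of its underside
- ogee_bracket: bystander: sawn mahogany bracket foot, 45 x 65 x 70 mm. Origin: centre of its underside
- brass_knob: bystander: brass knob on its back plate, 35 x 32 x 22 mm. Origin: centre of its underside
- fret_panel: bystander: pierced mahogany fretwork panel lying flat, 36 x 167 x 4 mm. Origin: centre of its underside
Things that resemble listed ones, but are neither listed nor needed, are in the scene too. What is shaped like the foot_2 but blue is not meant.

How it is judged (in metres and radians):
On the way:
1. a loose foot has been drawn right out of its socket, held by the fingers (((z of tenon_1 in the frame of base above 0.033 m and contact force between the fingers and foot_1 above 1 N) or (z of tenon_2 in the frame of base above 0.033 m and contact force between the fingers and foot_2 above 1 N) or (z of tenon_3 in the frame of base above 0.033 m and contact force between the fingers and foot_3 above 1 N))), for 0.2 s.
At the end, for the whole second after the job is handed in: One of the three feet is held still, touching neither base nor camera, tenon end towards the lens, 75 to 125 mm in front of it and within 15 mm of the lens axis in its x and y, foot axis within 0.2 rad of the lens axis; the other two feet within 6 mm of their seats (((distance between tenon_1 and lens below 0.13 m and x of tenon_1 in the frame of lens between -0.015 and 0.015 m and y of tenon_1 in the frame of lens between -0.015 and 0.015 m and z of tenon_1 in the frame of lens between 0.075 and 0.125 m and angle between the z axis of foot_1 and the z axis of lens, either way round below 0.2 rad and z of foot_1 in the frame of lens above 0.085 m and contact force between the fingers and foot_1 above 1 N and contact force between foot_1 and base below 0.1 N and contact force between foot_1 and camera_stand below 0.1 N and linear speed of foot_1 below 0.02 m/s and angular speed of foot_1 below 0.15 rad/s and distance between foot_2 and socket_2 below 0.006 m and distance between foot_3 and socket_3 below 0.006 m) or (distance between tenon_2 and lens below 0.13 m and x of tenon_2 in the frame of lens between -0.015 and 0.015 m and y of tenon_2 in the frame of lens between -0.015 and 0.015 m and z of tenon_2 in the frame of lens between 0.075 and 0.125 m and angle between the z axis of foot_2 and the z axis of lens, either way round below 0.2 rad and z of foot_2 in the frame of lens above 0.085 m and contact force between the fingers and foot_2 above 1 N and contact force between foot_2 and base below 0.1 N and contact force between foot_2 and camera_stand below 0.1 N and linear speed of foot_2 below 0.02 m/s and angular speed of foot_2 below 0.15 rad/s and distance between foot_1 and socket_1 below 0.006 m and distance between foot_3 and socket_3 below 0.006 m) or (distance between tenon_3 and lens below 0.13 m and x of tenon_3 in the frame of lens between -0.015 and 0.015 m and y of tenon_3 in the frame of lens between -0.015 and 0.015 m and z of tenon_3 in the frame of lens between 0.075 and 0.125 m and angle between the z axis of foot_3 and the z axis of lens, either way round below 0.2 rad and z of foot_3 in the frame of lens above 0.085 m and contact force between the fingers and foot_3 above 1 N and contact force between foot_3 and base below 0.1 N and contact force between foot_3 and camera_stand below 0.1 N and linear speed of foot_3 below 0.02 m/s and angular speed of foot_3 below 0.15 rad/s and distance between foot_1 and socket_1 below 0.006 m and distance between foot_2 and socket_2 below 0.006 m))); the arm keeps its last pose, push and grip.
It fails at once if a foot is strained in its socket: more than 60 N between a foot and the base (contact force between any of foot_1, foot_2, foot_3 and base above 60 N).
It fails at once if the camera is knocked: touched by the robot or a foot with more than 3 N (contact force between any of the arm, the fingers, foot_1, foot_2, foot_3 and camera_stand above 3 N).
It fails at once if a bystander is moved more than 20 mm (distance of any of spare_foot, try_square, glue_gauge, brass_knob, fret_panel from where it was at the start of the episode above 0.02 m).
It also fails if it takes over 54 s, if anything falls off the work surface, if the arm or the gripper's body presses on something with over 40 N, if the wrist force passes 120 N, or if a joint passes its speed limit or range.

## Working session

There is one attempt and no reset: what is moved stays moved. The work goes in short steps, Python scripts to look and compute and a tool call to move; the robot and the scene stay as the last step left them, time stands still between calls to the robot, and variables do not carry over. Pictures are saved under pics/ and viewed, at most 10 in all, crops included, and the job is handed in when it is done.

Besides the shell and the picture viewer there is one more tool, called as name(argument=value, ...) on one line, values as JSON. jog_arm: Moves the arm, as the interface text tells. Its arguments: {"type":"object","properties":{"steps":{"type":"array"},"jaw":{"type":"number"},"squeeze":{"type":"number"}},"required":["steps"]}

```bash
mkdir -p pics; python3 - <<'E'
from station import *
import cv2,numpy as np
np.set_printoptions(precision=4,suppress=True)
for n in("scene","top"):
    cv2.imwrite(f"pics/{n}0.png",cv2.resize(capture(n)[:,:,::-1],(800,600),interpolation=cv2.INTER_CUBIC))
    p=camera_params(n);print(n,p["mtx"],p["R"],p["t"],-np.array(p["R"]).T@p["t"])
print(sense())
E
```

```text
scene [[472.4176   0.     262.4086]
 [  0.     472.4176 191.3812]
 [  0.       0.       1.    ]] [[-0.7889 -0.6144 -0.0152]
 [-0.383   0.5108 -0.7697]
 [ 0.4806 -0.6014 -0.6382]] [0.4207 0.298  0.8618] [0.0318 0.6245 0.7858]
top [[412.4483   0.     252.3497]
 [  0.     412.4483 200.3934]
 [  0.       0.       1.    ]] [[-0.0173 -0.9995 -0.0274]
 [-0.9898  0.021  -0.141 ]
 [ 0.1415  0.0247 -0.9896]] [0.0253 0.5751 1.1168] [ 0.4115 -0.0144  1.187 ]
{'time_s': 0.1, 'qpos': array([-81.1291,  15.8458,  86.2884,   0.0006,  77.9609,  -6.9312]), 'qd': array([ 0.0293, -0.1137, -0.1221,  0.081 , -0.0223, -0.0336]), 'joint_efforts': array([  0.0019, -41.77  , -24.6404,  -0.0002,   0.0058,  -0.    ]), 'tool_pos': array([ 0.1565, -0.5529,  0.3031]), 'tool_rot': array([-179.9056,   -0.0121,   15.8021]), 'ft_force': array([-0.9616, -0.8785,  0.5354]), 'ft_torque': array([-0.0149, -0.0145,  0.0173]), 'grip_force': 0.0, 'grip_width': 0.08543434131283022}
```

View pics/scene0.png

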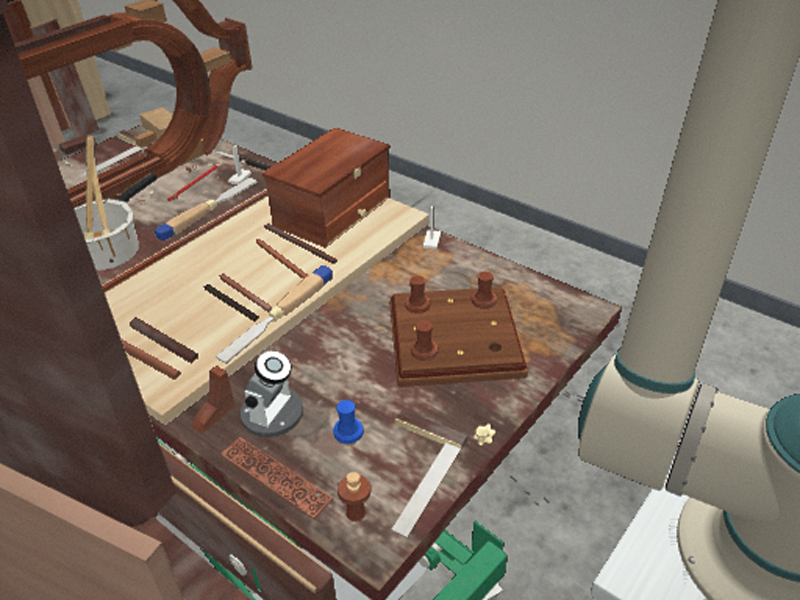

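View pics/top0.png

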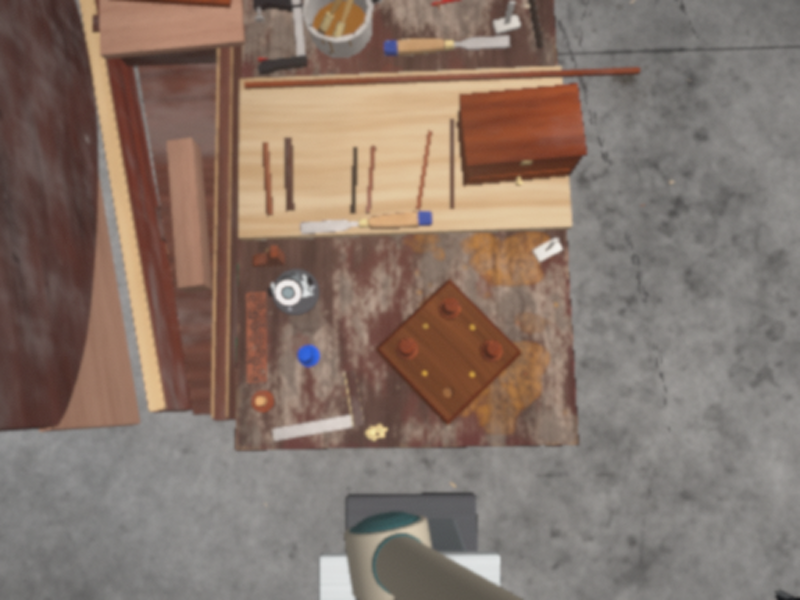

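The scene view shows feet with stem tops at about (417,280), (485,278) and (424,327), the empty socket at (495,347), and the lens at (273,366). The top view shows the feet at (451,308), (494,350) and (408,348), the empty socket at (447,392), and the lens at (288,292). Next I'll zoom in on these.

```bash
python3 - <<'E'
from station import *
import cv2,numpy as np
def acc(n):return np.mean([capture(n).astype(float) for _ in range(4)],0).astype(np.uint8)[:,:,::-1]
S,T=acc("scene"),acc("top")
cv2.imwrite("pics/S.png",S);cv2.imwrite("pics/T.png",T)
def crop(I,x,y,w,h,W,H):return cv2.resize(I[y:y+h,x:x+w],(W,H),interpolation=cv2.INTER_CUBIC)
# base: scale 4 ; camera: scale 8
a=np.hstack([crop(S,245,168,100,75,400,300),crop(T,238,175,100,75,400,300)])
b=np.hstack([crop(S,150,220,50,37,400,296),crop(T,165,165,50,37,400,296)])
cv2.imwrite("pics/m1.png",np.vstack([a,b]))
E
```

```text
(no output)
```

View pics/m1.png

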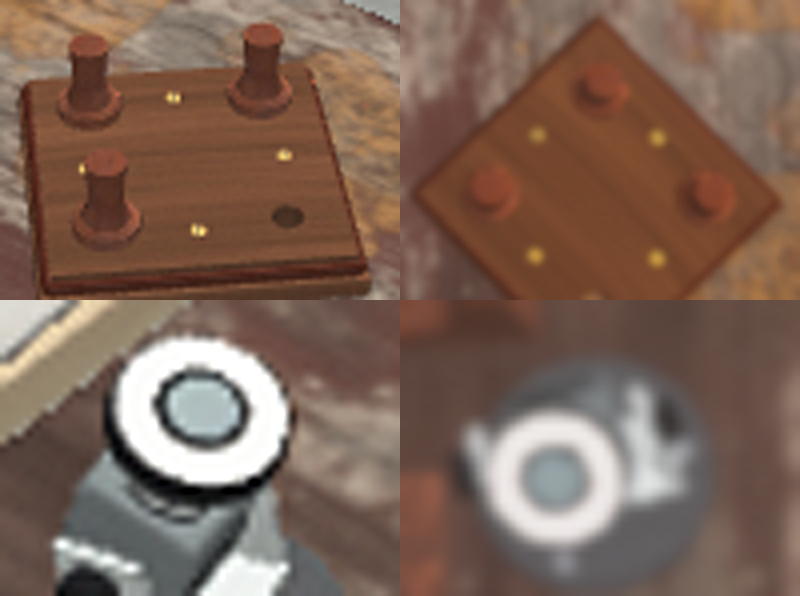

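The mosaic shows three stem tops in the scene view and, at the upper right, the top view with screws and feet. The white ring is clear in both views: scene about (200,113)/8 and top about (154,178)/8 within their crops. I'll fit the ring as a 3D circle and the base from known points.

```bash
cat > fit.py <<'E'
from station import camera_params
import cv2,numpy as np
from scipy.optimize import least_squares
np.set_printoptions(precision=4,suppress=True)
P={n:camera_params(n) for n in("scene","top")}
def proj(n,X):
    p=P[n];c=np.atleast_2d(X)@np.array(p["R"]).T+p["t"];q=c@np.array(p["mtx"]).T;return q[:,:2]/q[:,2:]
S,T=cv2.imread("pics/S.png"),cv2.imread("pics/T.png")
E
cat > a.py <<'E'
from fit import *
def ring(I,x,y,w,h,th):
    k=8;c=cv2.resize(I[y:y+h,x:x+w].min(2),None,fx=k,fy=k,interpolation=cv2.INTER_CUBIC)
    cs,_=cv2.findContours((c>th).astype(np.uint8),cv2.RETR_EXTERNAL,cv2.CHAIN_APPROX_NONE)
    m=max(cs,key=cv2.contourArea)
    cp=(cv2.convexHull(m)[:,0]+.5)/k-.5+[x,y];e=cv2.fitEllipse(((m[:,0]+.5)/k-.5+[x,y]).astype(np.float32));print(e);return e
eS=ring(S,160,222,30,25,180);eT=ring(T,172,174,25,22,170)
def epts(e,n=24):
    t=np.linspace(0,2*np.pi,n,endpoint=False);a=np.radians(e[2]);d=np.c_[e[1][0]/2*np.cos(t),e[1][1]/2*np.sin(t)]
    return d@np.array([[np.cos(a),np.sin(a)],[-np.sin(a),np.cos(a)]])+e[0]
def ang(p):return np.array([np.sin(p[3])*np.cos(p[4]),np.sin(p[3])*np.sin(p[4]),np.cos(p[3])])
def circ(p,n=120):
    d=ang(p);u=np.cross(d,[0,1,0.]);u/=np.linalg.norm(u);v=np.cross(d,u);t=np.linspace(0,2*np.pi,n,endpoint=False)
    return p[:3]+p[5]*(np.outer(np.cos(t),u)+np.outer(np.sin(t),v))
def f(p):
    r=[]
    for n,e in(("scene",eS),("top",eT)):
        m=cv2.fitEllipse(proj(n,circ(p)).astype(np.float32))
        def cov(e):
            a=np.radians(e[2]);R=np.array([[np.cos(a),-np.sin(a)],[np.sin(a),np.cos(a)]]);Q=R@np.diag([(e[1][0]/2)**2,(e[1][1]/2)**2])@R.T
            return np.array([Q[0,0],Q[0,1],Q[1,1]])/e[1][1]
        r+=[np.array(m[0])-e[0],cov(m)-cov(e)]
    return np.concatenate(r)
for az in(180,120,240):
    s=least_squares(f,[.46,.15,.1,.5,np.radians(az),.018],x_scale=[.01,.01,.01,.1,.1,.003],diff_step=1e-4)
    p=s.x;print(p[:3],np.degrees(p[3:5]),p[5],"cost",s.cost,s.fun)
# base fit from scene points and top corners
o=lambda u,v,ox,oy,k=4:((u+.5)/k-.5+ox,(v+.5)/k-.5+oy)
pts=[o(89,44,245,168),o(262,34,245,168),o(105,160,245,168),o(287,216,245,168)]
h=.053
loc=np.array([[h,h],[h,-h],[-h,h],[-h,-h]])
def pr(q,n="scene",zs=(.08,.08,.08,.028)):
    c,s=np.cos(q[2]),np.sin(q[2]);xy=loc@np.array([[c,s],[-s,c]])+q[:2]
    return proj(n,np.c_[xy,np.array(zs)+q[3]]),xy
g=lambda q:(pr(q)[0]-pts).ravel()
for y0 in(-.8,0,.8,1.6,-1.6):
    s=least_squares(g,[.4,-.1,y0,0]);q=s.x
    print(q[:2],np.degrees(q[2]),q[3],s.cost)
    if s.cost<20:
        print(pr(q)[1],"\nres",s.fun,"\ntop pred (crop4 px)",(pr(q,"top")[0]-[238,175]+.5)*4-.5,"\nmouth",(pr(q,"top",(.028,)*4)[0]-[238,175]+.5)*4-.5)
E
python3 a.py
```

```text
((174.70579528808594, 233.3663787841797), (17.669910430908203, 21.404937744140625), 108.65791320800781)
((185.26206970214844, 185.872802734375), (16.62598419189453, 22.690444946289062), 70.11122131347656)
[0.6105 0.1927 0.0989] [ 30.5647 203.9889] 0.023707397445062003 cost 1.1045618749676698 [ 0.08    0.0129 -0.0167  0.4844  0.3085 -0.0682 -0.0812 -0.9107  0.8119
  0.6104]
[0.6105 0.1927 0.0989] [ 30.5569 204.0161] 0.023703202106411057 cost 1.1045654658281951 [ 0.08    0.0133 -0.0176  0.4846  0.3064 -0.0682 -0.0812 -0.9115  0.8117
  0.6103]
[0.6105 0.1927 0.0989] [ 30.5142 203.8432] 0.0236917100748035 cost 1.1045868776874201 [ 0.0802  0.0132 -0.0151  0.479   0.3084 -0.0677 -0.0813 -0.9133  0.814
  0.6082]
[ 0.5096 -0.0816] -47.59126697114142 -0.00015315674584340944 0.03080368214609322
[[ 0.5844 -0.085 ]
 [ 0.5062 -0.1565]
 [ 0.513  -0.0067]
 [ 0.4347 -0.0782]] 
res [-0.0492  0.077   0.1539 -0.0547 -0.0113  0.0834 -0.0884 -0.1082] 
top pred (crop4 px) [[203.3325  78.7831]
 [313.6628 191.8587]
 [ 89.9944 186.2012]
 [195.5576 303.027 ]] 
mouth [[198.9912  90.1948]
 [304.3661 198.3677]
 
[... 1053 characters left out ...]
2]] 
res [-0.0492  0.077   0.1539 -0.0547 -0.0113  0.0834 -0.0884 -0.1082] 
top pred (crop4 px) [[203.3325  78.7831]
 [313.6628 191.8587]
 [ 89.9944 186.2012]
 [195.5576 303.027 ]] 
mouth [[198.9912  90.1948]
 [304.3661 198.3677]
 [ 90.6434 192.9347]
 [195.5576 303.027 ]]
[ 0.5096 -0.0816] -47.591266952526404 -0.00015315667676252037 0.03080368214609867
[[ 0.5844 -0.085 ]
 [ 0.5062 -0.1565]
 [ 0.513  -0.0067]
 [ 0.4347 -0.0782]] 
res [-0.0492  0.077   0.1539 -0.0547 -0.0113  0.0834 -0.0884 -0.1082] 
top pred (crop4 px) [[203.3325  78.7831]
 [313.6628 191.8587]
 [ 89.9944 186.2012]
 [195.5576 303.027 ]] 
mouth [[198.9912  90.1948]
 [304.3661 198.3677]
 [ 90.6434 192.9347]
 [195.5576 303.027 ]]
```

```bash
sed -n '1,/^for az/p' a.py | sed '$d' > b.py; cat >> b.py <<'E'
k=8;c=cv2.resize(T[165:202,165:215],None,fx=k,fy=k,interpolation=cv2.INTER_CUBIC).min(2)
for th in(140,150,165,180,190,200,210):
    cs,_=cv2.findContours((c>th).astype(np.uint8),cv2.RETR_EXTERNAL,cv2.CHAIN_APPROX_NONE)
    cs=[m for m in cs if cv2.pointPolygonTest(m,(155,118),False)>=0 or len(m)>250]
    for m in cs:
        e=cv2.fitEllipse(((m[:,0]+.5)/k-.5+165).astype(np.float32))
        for pt in [0]:
            eT=e
            s=least_squares(f,[.61,.19,.1,.5,3.5,.022],x_scale=[.01,.01,.01,.1,.1,.003],diff_step=1e-4);p=s.x
            print(th,len(m),e,p[:3],np.degrees(p[3:5]),p[5],"cost",s.cost)
eT=((183.94,186.75),(17.4,17.5),0)
s=least_squares(f,[.61,.19,.1,.5,3.5,.022],x_scale=[.01,.01,.01,.1,.1,.003],diff_step=1e-4);p=s.x
print(p[:3],np.degrees(p[3:5]),p[5],"cost",s.cost,s.fun)
# scene-only orientation/size given triangulated centre
w=np.r_[np.ones(7),np.zeros(3)]
s=least_squares(lambda p:f(p)*w,[.61,.19,.1,.5,3.5,.022],x_scale=[.01,.01,.01,.1,.1,.003],diff_step=1e-4);p=s.x
print("scene shape",p[:3],np.degrees(p[3:5]),p[5])
# stand foot centre, top view crop (597-400,472-300)
px=np.array([165+197.5/8-.5,165+172.5/8-.5,1]);q=P["top"];d=np.array(q["R"]).T@np.linalg.inv(q["mtx"])@px;C=-np.array(q["R"]).T@q["t"]
print("stand",C+d*(.01-C[2])/d[2])
E
python3 b.py
```

```text
((174.70579528808594, 233.3663787841797), (17.669910430908203, 21.404937744140625), 108.65791320800781)
((185.26206970214844, 185.872802734375), (16.62598419189453, 22.690444946289062), 70.11122131347656)
140 636 ((186.101806640625, 185.9129180908203), (17.439992904663086, 26.41307830810547), 79.39710998535156) [0.6114 0.1914 0.0972] [ 33.3773 203.5696] 0.024992039569389134 cost 2.930698014725624
150 637 ((185.93441772460938, 185.93153381347656), (17.122547149658203, 25.569355010986328), 79.10061645507812) [0.6112 0.1917 0.0976] [ 33.2263 203.015 ] 0.02464702245099258 cost 2.5296178289402698
165 632 ((185.7683868408203, 185.9380340576172), (16.697620391845703, 24.21831512451172), 77.35396575927734) [0.611  0.1919 0.0979] [ 32.6351 202.5211] 0.024134238752487786 cost 1.9223352953787884
180 594 ((185.78614807128906, 186.0891571044922), (15.883865356445312, 22.265544891357422), 71.34102630615234) [0.6107 0.192  0.0981] [ 31.3778 201.84  ] 0.02327731416100581 cost 1.3107629517017596
190 359 ((183.9004669189453, 186.82887268066406), (15.236997604370117, 16.42833137512207), 109.1372299194336) [0.6071 0.1955 0.1031] [ 24.8373 189.8663] 0.021444489699442418 cost 0.012881079095952652
200 353 ((183.90811157226562, 186.83091735839844), (14.902094841003418, 15.891627311706543), 110.5869369506836) [0.6071 0.1955 0.1031] [ 24.7341 187.8482] 0.021177838008982337 cost 0.01698997723809323
210 343 ((183.9016571044922, 186.8378448486328), (14.489185333251953, 15.377565383911133), 112.16777801513672) [0.6071 0.1955 0.1031] [ 24.8784 185.4935] 0.020865286533004065 cost 0.0343479680099594
[0.6073 0.1954 0.1029] [ 22.9292 199.4048] 0.02296666468389373 cost 0.09391355641673796 [ 0.0043  0.0006  0.2599  0.1157 -0.0627 -0.0008 -0.0053  0.0043  0.0651
 -0.3141]
scene shape [0.6073 0.1954 0.1029] [ 24.0444 191.8193] 0.02176325282895719
stand [0.6259 0.1981 0.01  ]
```

```bash
cat > go.py <<'E'
import numpy as np,sys
from scipy.spatial.transform import Rotation as R
from station import sense
np.set_printoptions(precision=4,suppress=True)
def Rt(yaw=10):return R.from_euler("xyz",[180,0,yaw],degrees=True)
def delta(pos,rot,s=None):
    s=s or sense();r=R.from_euler("xyz",s["tool_rot"],degrees=True)
    print("d",r.inv().apply(np.array(pos)-s["tool_pos"]),(r.inv()*rot).as_rotvec())
E
python3 -c "
from go import *
delta([.513,-.0067,.20],Rt())"
```

```text
d [ 0.4918 -0.4289  0.1039] [ 0.0001 -0.      0.1013]
```

The rows are not in the units I measure in: shifts go in shares of 0.8 m and turns go in shares of 180 degrees. I convert before sending: 0.492 m / 0.8 = 0.615, -0.429 m / 0.8 = -0.5363, 0.101 rad / 3.1416 = 0.0321.

jog_arm(steps=[0.615, -0.5363, 0.13, 0, 0, 0.0321, 0.615, -0.5363, 0.13, 0, 0, 0.0321, 0.615, -0.5363, 0.13, 0, 0, 0.0321, 0.615, -0.5363, 0.13, 0, 0, 0.0321, 0.615, -0.5363, 0.13, 0, 0, 0.0321, 0.615, -0.5363, 0.13, 0, 0, 0.0321, 0.615, -0.5363, 0.13, 0, 0, 0.0321, 0.615, -0.5363, 0.13, 0, 0, 0.0321, 0.615, -0.5363, 0.13, 0, 0, 0.0321, 0.615, -0.5363, 0.13, 0, 0, 0.0321, 0.615, -0.5363, 0.13, 0, 0, 0.0321, 0.615, -0.5363, 0.13, 0, 0, 0.0321, 0.615, -0.5363, 0.13, 0, 0, 0.0321, 0.615, -0.5363, 0.13, 0, 0, 0.0321, 0.615, -0.5363, 0.13, 0, 0, 0.0321, 0.615, -0.5363, 0.13, 0, 0, 0.0321], jaw=0.06, squeeze=20)

```text
time_s: 2.5
tool_pos: [0.513, -0.0072, 0.2001]
tool_rot: [180.0, -0.0, 9.9]
ft_force: [1.0, -0.9, -1.7]
grip_width: 0.0602
grip_force: 0.0
```

```bash
python3 -c "
from go import *
from station import *
import cv2
s=sense();print(s['tool_pos'],s['tool_rot'],s['ft_force'],s['grip_width'],s['time_s'])
delta([.513,-.0067,.1265],Rt())
S=capture('scene')[:,:,::-1];T=capture('top')[:,:,::-1]
f=lambda I,x,y:cv2.resize(I[y:y+150,x:x+100],(400,600),interpolation=cv2.INTER_CUBIC)
cv2.imwrite('pics/m2.png',np.hstack([f(S,240,110),f(T,230,130)]))"
```

```text
[ 0.513  -0.0072  0.2001] [179.9861  -0.0197   9.9472] [ 0.9567 -0.8589 -1.7086] 0.06018839662566142 2.5
d [ 0.0001 -0.0005  0.0736] [ 0.0002 -0.0003 -0.0009]
```

View pics/m2.png

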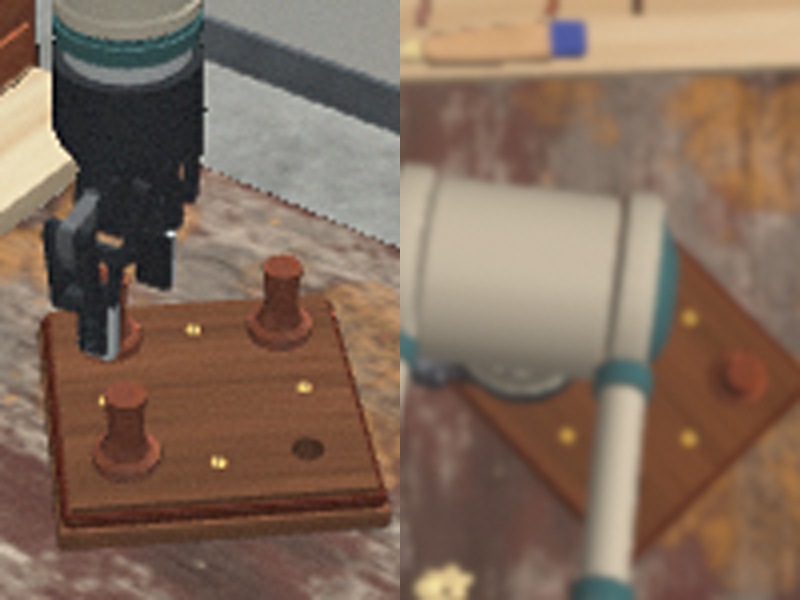

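The gripper hangs in the air above the foot at lower left in the scene crop (125,400), as intended. Next I go down and close.

jog_arm(steps=[0, 0, 0.05, 0, 0, 0, 0, 0, 0.075, 0, 0, 0, 0, 0, 0.0875, 0, 0, 0, 0, 0, 0.0919, 0, 0, 0, 0, 0, 0.0919, 0, 0, 0, 0, 0, 0.0919, 0, 0, 0])

```text
time_s: 3.35
tool_pos: [0.5137, -0.0066, 0.1271]
tool_rot: [180.0, -0.1, 10.0]
ft_force: [0.2, -0.3, -1.0]
grip_width: 0.0598
grip_force: 0.0
```

jog_arm(steps=[0, 0, 0, 0, 0, 0, 0, 0, 0, 0, 0, 0, 0, 0, 0, 0, 0, 0, 0, 0, 0, 0, 0, 0, 0, 0, 0, 0, 0, 0, 0, 0, 0, 0, 0, 0], jaw=0.02, squeeze=20)

```text
time_s: 4.1
tool_pos: [0.5132, -0.0062, 0.1267]
tool_rot: [-180.0, -0.0, 10.0]
ft_force: [-0.9, 2.4, 6.8]
grip_width: 0.0234
grip_force: 20.2
```

jog_arm(steps=[0, 0, -0.0013, 0, 0, 0, 0, 0, -0.0025, 0, 0, 0, 0, 0, -0.0025, 0, 0, 0])

```text
time_s: 4.47
tool_pos: [0.5128, -0.0064, 0.1276]
tool_rot: [-180.0, 0.1, 10.0]
ft_force: [0.2, 2.3, -5.6]
grip_width: 0.0236
grip_force: 20.1
```

Scaled: -0.0015 m / 0.8 = -0.0019, -0.001 m / 0.8 = -0.0013.

jog_arm(steps=[0, 0, -0.0013, 0, 0, 0, 0, 0, -0.0019, 0, 0, 0, 0, 0, -0.0019, 0, 0, 0])

```text
time_s: 4.85
tool_pos: [0.5121, -0.0063, 0.1283]
tool_rot: [-179.9, 0.2, 10.0]
ft_force: [1.6, 3.3, -22.4]
grip_width: 0.0235
grip_force: 20.7
```

It resists with 22 N, so this foot is glued. I'll ease back, release and go to the next foot.

Scaled: 0.003 m / 0.8 = 0.0038, 0.0015 m / 0.8 = 0.0019.

jog_arm(steps=[0, 0, 0.0019, 0, 0, 0, 0, 0, 0.0038, 0, 0, 0, 0, 0, 0.0038, 0, 0, 0])

```text
time_s: 5.22
tool_pos: [0.5129, -0.0062, 0.1279]
tool_rot: [-180.0, -0.0, 10.0]
ft_force: [-2.5, 4.3, -4.2]
grip_width: 0.0238
grip_force: 22.5
```

Scaled: -0.07 m / 0.8 = -0.0875, -0.04 m / 0.8 = -0.05.

jog_arm(steps=[0, 0, 0, 0, 0, 0, 0, 0, 0, 0, 0, 0, 0, 0, 0, 0, 0, 0, 0, 0, 0, 0, 0, 0, 0, 0, -0.05, 0, 0, 0, 0, 0, -0.0875, 0, 0, 0, 0, 0, -0.0875, 0, 0, 0], jaw=0.06)

```text
time_s: 6.1
tool_pos: [0.5148, -0.0068, 0.1993]
tool_rot: [179.9, -0.3, 10.0]
ft_force: [-0.2, -0.5, 0.2]
grip_width: 0.0599
grip_force: 0.0
```

```bash
python3 -c "
from go import *
delta([.5844,-.085,.198],Rt())"
```

```text
d [0.055  0.0891 0.0017] [ 0.0022 -0.0055  0.0004]
```

Scaled: 0.0893 m / 0.8 = 0.1116, 0.0565 m / 0.8 = 0.0706.

jog_arm(steps=[0.0354, 0.0559, 0, 0, 0, 0, 0.0706, 0.1116, 0, 0, 0, 0, 0.0706, 0.1116, 0, 0, 0, 0, 0.0706, 0.1116, 0, 0, 0, 0, 0.0706, 0.1116, 0, 0, 0, 0, 0.0706, 0.1116, 0.05, 0, 0, 0, 0.0706, 0.1116, 0.075, 0, 0, 0, 0.0706, 0.1116, 0.085, 0, 0, 0, 0.0706, 0.1116, 0.085, 0, 0, 0, 0.0706, 0.1116, 0.085, 0, 0, 0])

```text
time_s: 7.35
tool_pos: [0.5849, -0.0846, 0.13]
tool_rot: [179.9, -0.1, 10.0]
ft_force: [0.6, 0.7, -0.3]
grip_width: 0.0604
grip_force: 0.0
```

Scaled: 0.002 m / 0.8 = 0.0025.

jog_arm(steps=[0, 0, 0.0025, 0, 0, 0, 0, 0, 0.0025, 0, 0, 0, 0, 0, 0.0025, 0, 0, 0, 0, 0, 0.0025, 0, 0, 0, 0, 0, 0.0025, 0, 0, 0, 0, 0, 0.0025, 0, 0, 0], jaw=0.02)

```text
time_s: 8.1
tool_pos: [0.5844, -0.0845, 0.1272]
tool_rot: [-180.0, -0.0, 10.0]
ft_force: [-0.8, 2.5, 4.2]
grip_width: 0.024
grip_force: 20.6
```

jog_arm(steps=[0, 0, -0.0013, 0, 0, 0, 0, 0, -0.0025, 0, 0, 0, 0, 0, -0.0025, 0, 0, 0])

```text
time_s: 8.48
tool_pos: [0.584, -0.0847, 0.128]
tool_rot: [-180.0, 0.1, 10.0]
ft_force: [0.5, 0.8, -4.5]
grip_width: 0.0238
grip_force: 19.9
```

Scaled: -0.0015 m / 0.8 = -0.0019, -0.001 m / 0.8 = -0.0013.

jog_arm(steps=[0, 0, -0.0013, 0, 0, 0, 0, 0, -0.0019, 0, 0, 0, 0, 0, -0.0019, 0, 0, 0])

```text
time_s: 8.85
tool_pos: [0.5835, -0.0843, 0.1287]
tool_rot: [-179.9, 0.2, 10.0]
ft_force: [2.4, 2.0, -18.6]
grip_width: 0.0238
grip_force: 20.5
```

This one holds too, at 19 N. On to the third foot.

Scaled: 0.003 m / 0.8 = 0.0038, 0.0015 m / 0.8 = 0.0019.

jog_arm(steps=[0, 0, 0.0019, 0, 0, 0, 0, 0, 0.0038, 0, 0, 0, 0, 0, 0.0038, 0, 0, 0])

```text
time_s: 9.22
tool_pos: [0.5841, -0.0843, 0.1283]
tool_rot: [-180.0, -0.0, 10.0]
ft_force: [-2.0, 4.6, -4.1]
grip_width: 0.0232
grip_force: 22.1
```

Scaled: -0.0894 m / 0.8 = -0.1118, -0.07 m / 0.8 = -0.0875.

jog_arm(steps=[0, 0, 0, 0, 0, 0, 0, 0, 0, 0, 0, 0, 0, 0, 0, 0, 0, 0, 0, 0, 0, 0, 0, 0, 0, 0, -0.05, 0, 0, 0, 0, 0, -0.0875, 0, 0, 0, 0, 0, -0.0875, 0, 0, 0, -0.0559, 0.0355, -0.0875, 0, 0, 0, -0.1118, 0.071, -0.0875, 0, 0, 0, -0.1118, 0.071, -0.0875, 0, 0, 0, -0.1118, 0.071, -0.0875, 0, 0, 0, -0.1118, 0.071, -0.0875, 0, 0, 0, -0.1118, 0.071, -0.0375, 0, 0, 0, -0.1118, 0.071, -0.0125, 0, 0, 0, -0.1118, 0.071, -0.0013, 0, 0, 0, -0.1118, 0.071, -0.0013, 0, 0, 0, -0.1118, 0.071, -0.0013, 0, 0, 0], jaw=0.06)

```text
time_s: 11.35
tool_pos: [0.507, -0.1562, 0.1291]
tool_rot: [179.9, -0.1, 10.0]
ft_force: [0.2, -0.5, 0.2]
grip_width: 0.0603
grip_force: 0.0
```

Scaled: 0.001 m / 0.8 = 0.0013.

jog_arm(steps=[0, 0, 0.0013, 0, 0, 0, 0, 0, 0.0013, 0, 0, 0, 0, 0, 0.0013, 0, 0, 0, 0, 0, 0.0013, 0, 0, 0, 0, 0, 0.0013, 0, 0, 0, 0, 0, 0.0013, 0, 0, 0], jaw=0.02)

```text
time_s: 12.1
tool_pos: [0.5063, -0.156, 0.1279]
tool_rot: [-180.0, -0.0, 10.0]
ft_force: [-0.5, 1.9, 4.8]
grip_width: 0.0238
grip_force: 21.1
```

Scaled: -0.002 m / 0.8 = -0.0025, -0.001 m / 0.8 = -0.0013.

jog_arm(steps=[0, 0, -0.0013, 0, 0, 0, 0, 0, -0.0025, 0, 0, 0, 0, 0, -0.0025, 0, 0, 0])

```text
time_s: 12.48
tool_pos: [0.506, -0.1561, 0.1291]
tool_rot: [-180.0, 0.0, 10.0]
ft_force: [0.5, 0.9, -0.8]
grip_width: 0.0238
grip_force: 20.5
```

Scaled: -0.0015 m / 0.8 = -0.0019, -0.001 m / 0.8 = -0.0013.

jog_arm(steps=[0, 0, -0.0013, 0, 0, 0, 0, 0, -0.0019, 0, 0, 0, 0, 0, -0.0019, 0, 0, 0])

```text
time_s: 12.85
tool_pos: [0.5061, -0.1561, 0.1309]
tool_rot: [180.0, 0.0, 10.0]
ft_force: [0.2, 0.8, -1.2]
grip_width: 0.0238
grip_force: 20.5
```

The third foot moves freely, so it is loose. I'll firm up the grip, draw it out and lift it.

Scaled: -0.21 m / 0.8 = -0.2625, -0.18 m / 0.8 = -0.225.

jog_arm(steps=[0, 0, 0, 0, 0, 0, 0, 0, -0.005, 0, 0, 0, 0, 0, -0.0125, 0, 0, 0, 0, 0, -0.0225, 0, 0, 0, 0, 0, -0.0375, 0, 0, 0, 0, 0, -0.075, 0, 0, 0, 0, 0, -0.125, 0, 0, 0, 0, 0, -0.175, 0, 0, 0, 0, 0, -0.225, 0, 0, 0, 0, 0, -0.2625, 0, 0, 0, 0, 0, -0.2625, 0, 0, 0, 0, 0, -0.2625, 0, 0, 0], squeeze=40)

```text
time_s: 14.35
tool_pos: [0.5056, -0.1559, 0.3403]
tool_rot: [-180.0, 0.1, 10.0]
ft_force: [-0.7, 0.2, -1.4]
grip_width: 0.0229
grip_force: 40.6
```

```bash
python3 -c "
from go import *
from station import *
import cv2
s=sense();print(s['tool_pos'],s['tool_rot'],s['ft_force'],s['grip_width'],s['time_s'],s['qpos'])
t,az=np.radians([24.5,190]);a=np.array([np.sin(t)*np.cos(az),np.sin(t)*np.sin(az),np.cos(t)])
L=np.array([.6071,.1955,.1031]);rot=R.from_rotvec(-t*np.array([-np.sin(az+np.pi),np.cos(az+np.pi),0]))*Rt()
print(rot.as_matrix()[:,2],-a,rot.as_euler('xyz',degrees=True))
# stem top offset: TCP above tenon end, grip measured: TCP z .1279 with tenon at .008
h=.120
print('goal',L+a*(.1+h)); delta(L+a*(.1+h),rot)
print('pre');delta(L+a*(.16+h),rot)
S=capture('scene')[:,:,::-1]
cv2.imwrite('pics/m3.png',cv2.resize(S,(800,600)))"
```

```text
[ 0.5056 -0.1559  0.3403] [-179.9711    0.0604   10.0126] [-0.7086  0.1751 -1.3752] 0.02286266888364175 14.35 [-24.6708  10.7707  87.9025  -0.0107  81.3929  55.3182]
[ 0.4084  0.072  -0.91  ] [ 0.4084  0.072  -0.91  ] [180.  -24.5  10. ]
goal [0.5173 0.1797 0.3033]
d [ 0.0699 -0.3284  0.0371] [-0.0005  0.4287  0.0001]
pre
d [ 0.0449 -0.3285 -0.0175] [-0.0005  0.4287  0.0001]
```

View pics/m3.png

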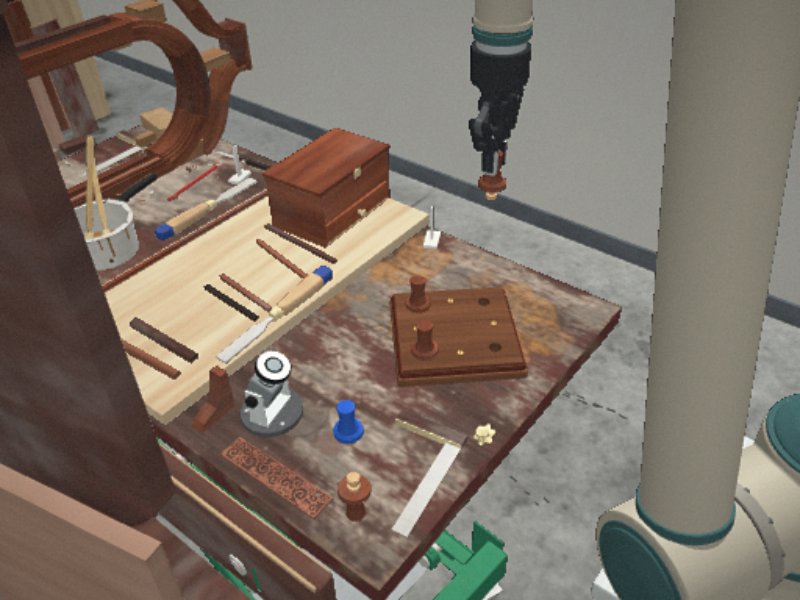

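The foot hangs clean in the gripper, tenon down at (490,196), and the other two are still seated. Next I swing to a pose 160 mm out on the lens axis.

Scaled: -0.3285 m / 0.8 = -0.4106, -0.18 m / 0.8 = -0.225, 0.4287 rad / 3.1416 = 0.1365.

jog_arm(steps=[0.0125, -0.075, -0.0063, 0, 0.0286, 0, 0.025, -0.15, -0.0125, 0, 0.0573, 0, 0.0375, -0.225, -0.0219, 0, 0.0859, 0, 0.05, -0.3, -0.0219, 0, 0.1146, 0, 0.0563, -0.3625, -0.0219, 0, 0.1365, 0, 0.0563, -0.4106, -0.0219, 0, 0.1365, 0, 0.0563, -0.4106, -0.0219, 0, 0.1365, 0, 0.0563, -0.4106, -0.0219, 0, 0.1365, 0, 0.0563, -0.4106, -0.0219, 0, 0.1365, 0, 0.0563, -0.4106, -0.0219, 0, 0.1365, 0, 0.0563, -0.4106, -0.0219, 0, 0.1365, 0, 0.0563, -0.4106, -0.0219, 0, 0.1365, 0])

```text
time_s: 15.9
tool_pos: [0.4935, 0.1748, 0.3584]
tool_rot: [180.0, -24.6, 10.0]
ft_force: [1.0, 0.2, -0.6]
grip_width: 0.023
grip_force: 40.7
```

Scaled: 0.06 m / 0.8 = 0.075, 0.045 m / 0.8 = 0.0563.

jog_arm(steps=[0, 0, 0.0188, 0, 0, 0, 0, 0, 0.0375, 0, 0, 0, 0, 0, 0.0563, 0, 0, 0, 0, 0, 0.075, 0, 0, 0, 0, 0, 0.075, 0, 0, 0, 0, 0, 0.075, 0, 0, 0, 0, 0, 0.075, 0, 0, 0])

```text
time_s: 16.77
tool_pos: [0.5181, 0.1796, 0.3045]
tool_rot: [180.0, -24.6, 10.0]
ft_force: [0.5, -1.0, 0.4]
grip_width: 0.023
grip_force: 40.7
```

```bash
python3 -c "
from go import *
from fit import proj
from station import *
import cv2
s=sense();r=R.from_euler('xyz',s['tool_rot'],degrees=True);z=r.apply([0,0,1])
print(s['tool_pos'],s['tool_rot'],s['time_s'])
L=np.array([.6071,.1955,.1031])
A=lambda h:s['tool_pos']+h*z
S=capture('scene')[:,:,::-1];x0,y0=130,165
I=cv2.resize(S[y0:y0+100,x0:x0+133],(798,600),interpolation=cv2.INTER_CUBIC)
for X,c in((A(.12),(0,255,0)),(A(.1),(255,255,0)),(A(.078),(255,0,255)),(L,(0,0,255))):
    p=(proj('scene',X)[0]-[x0,y0]+.5)*6-.5;print(p);cv2.circle(I,tuple(int(v) for v in p),3,c,-1)
for az in (180,190,200):
  for t in (22,25,28):
    T,Z=np.radians([t,az]);a=np.array([np.sin(T)*np.cos(Z),np.sin(T)*np.sin(Z),np.cos(T)]);d=A(.12)-L;print(t,az,a@d,np.linalg.norm(d-a*(a@d)),np.arccos(-a@z))
cv2.imwrite('pics/m4.png',I)"
```

```text
[0.5181 0.1796 0.3045] [179.9976 -24.6418  10.0196] 16.775
[336.8109 244.474 ]
[351.9521 208.6189]
[369.2005 167.774 ]
[271.4474 412.1108]
22 180 0.10051463293929665 0.0075208353969250215 0.08299673689073075
25 180 0.10049297542300917 0.007804888892204409 0.07355467795215792
28 180 0.1001958736462683 0.010979130395902039 0.09698250809780072
22 190 0.10075610216115782 0.0028217507472321924 0.04610895240679451
25 190 0.10076539268581358 0.002467800004652973 0.006251843854991086
28 190 0.1004984922732341 0.0077335277070614125 0.05861099853090571
22 200 0.10053824409388827 0.00719832442356681 0.08283874663731039
25 200 0.1005196127147349 0.007453982805781427 0.07335352454363815
28 200 0.10022546406416305 0.010705641181748105 0.09681300409021613
```

View pics/m4.png

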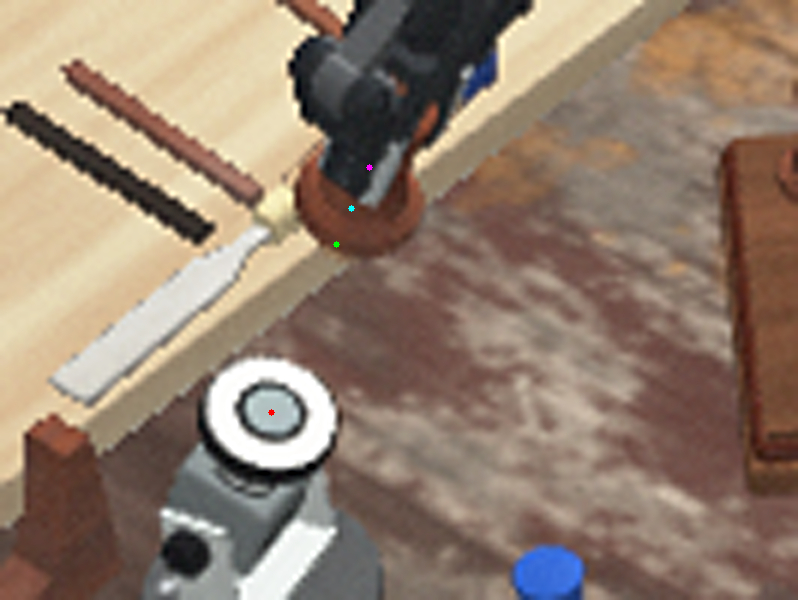

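The red dot lands on the glass at (271,412). The disc centre agrees with the prediction near (355,205), so the foot is square in the grip. I'll let it settle and hand in.

jog_arm(steps=[0, 0, 0, 0, 0, 0, 0, 0, 0, 0, 0, 0, 0, 0, 0, 0, 0, 0, 0, 0, 0, 0, 0, 0])

```text
time_s: 17.32
tool_pos: [0.5179, 0.1795, 0.3038]
tool_rot: [180.0, -24.6, 10.0]
ft_force: [-0.1, -0.0, -0.4]
grip_width: 0.0229
grip_force: 40.7
```

```bash
python3 -c "
from station import *
print(job_done())"
```

```text
the job is handed in; nothing more can be done
None
```

I handed the job in at about 17 s with the one loose foot held, by my measurements, tenon end about 100 mm in front of the lens, within about 3 mm of its axis and square to it; the other two held at about 20 N and stayed in their sockets, but no pass or fail came back.

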